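# Hold back the belt tensioner of the drive with the red pulley

## Task

Two belt-drive units are bolted to the bench: on the one that carries the red pulley, push the sprung blue tensioner arm back against its spring, by its black idler roller, until it is past the ratchet click and the brass pawl has dropped in, and keep holding it with the fingers a little beyond the click, so that your fingers and not the pawl bear the spring, and short of the end stop. Finish while still holding it there, so that a belt can be slipped on. Leave the other unit's arm, both pulleys, the pipe offcut and the wrench alone.

Things in the scene. Friction and masses are not known exactly. Their poses are not given: they have to be found in the camera images.
- unit_a: Belt-drive unit a, bolted down: a grey cast base 210 x 230 mm, 25 mm thick; origin at the centre of its underside. Its x axis points roughly away from the robot, turned by up to 0.7 rad. Nothing on it stands higher than 86 mm above the bench. The two units a and b are alike; the pulleys tell them apart. Two short yellow posts are the arm's rest stop and end stop.
- pivot_a (a point): A point on the upright pivot axis of the blue arm of unit a, 63 mm above the bench. The arm swings level about it.
- tens_a: The blue tensioner arm of unit a with its black idler roller, one rigid piece; origin on the pivot axis at bench height. The arm is a flat bar 24 mm wide, 31 to 43 mm above the bench.
- roller_a_centre (a point): Centre of the upright black idler roller at the free end of the arm of unit a: 40 mm across, 40 mm tall, from 43 to 83 mm above the bench, 120 mm level distance from the pivot; it does not spin. This is where the fingers push (on its side towards the unit's -x) or pinch. Nothing stands within 25 mm of its path above the arm's level.
- angle_a (a joint): Angle of the arm of unit a (rad): 0 at rest, growing anticlockwise seen from above, the roller moving roughly along the unit's +x. A spring drives it back to 0: about 5 N at the roller to start, 10 N at 0.45. The tooth lifts the pawl from about 0.15 on; it has clicked in by 0.43 and would then catch the arm at about 0.38 if let go. End stop at 0.66.
- pawl_a (a joint): Brass ratchet pawl slider of unit a with a yellow knob, on the unit's +y side beside the pivot (m): 0 when dropped in by its spring, up to about 0.007 while the arm's tooth pushes it out. It works by itself and is not to be handled.
- shaft_a (a point): Top of the upright pulley shaft of unit a, 83 mm above the bench, on the +x side of the arm. The pulley on it is centred straight below this point.
- unit_b: Belt-drive unit b, bolted down: a grey cast base 210 x 230 mm, 25 mm thick; origin at the centre of its underside. Its x axis points roughly away from the robot, turned by up to 0.7 rad. Nothing on it stands higher than 86 mm above the bench. The two units a and b are alike; the pulleys tell them apart. Two short yellow posts are the arm's rest stop and end stop.
- pivot_b (a point): A point on the upright pivot axis of the blue arm of unit b, 63 mm above the bench. The arm swings level about it.
- tens_b: The blue tensioner arm of unit b with its black idler roller, one rigid piece; origin on the pivot axis at bench height. The arm is a flat bar 24 mm wide, 31 to 43 mm above the bench.
- roller_b_centre (a point): Centre of the upright black idler roller at the free end of the arm of unit b: 40 mm across, 40 mm tall, from 43 to 83 mm above the bench, 120 mm level distance from the pivot; it does not spin. This is where the fingers push (on its side towards the unit's -x) or pinch. Nothing stands within 25 mm of its path above the arm's level.
- angle_b (a joint): Angle of the arm of unit b (rad): 0 at rest, growing anticlockwise seen from above, the roller moving roughly along the unit's +x. A spring drives it back to 0: about 5 N at the roller to start, 10 N at 0.45. The tooth lifts the pawl from about 0.15 on; it has clicked in by 0.43 and would then catch the arm at about 0.38 if let go. End stop at 0.66.
- pawl_b (a joint): Brass ratchet pawl slider of unit b with a yellow knob, on the unit's +y side beside the pivot (m): 0 when dropped in by its spring, up to about 0.007 while the arm's tooth pushes it out. It works by itself and is not to be handled.
- shaft_b (a point): Top of the upright pulley shaft of unit b, 83 mm above the bench, on the +x side of the arm. The pulley on it is centred straight below this point.
- pulley_red_centre (a point): Centre of the red pulley, 72 mm across, 30 mm thick, sitting loose on the shaft of one of the units, a or b: it marks the unit to work on.
- pulley_grey_centre (a point): Centre of the bare-metal pulley of the same size, on the shaft of the other unit.
- pipe_centre (a point): Centre of a short steel pipe offcut standing on end, 48 mm across, 60 mm tall, beyond the units; leave it alone.
- wrench: Steel wrench lying flat on the bench to the left of unit a, its length along its own x; origin at its underside near the middle; leave it alone.
Things that resemble listed ones, but are neither listed nor needed, are in the scene too. There is more than one size of the part that bears pulley_red_centre; the job needs the largest.

How it is judged:
By the outcome, as a careful person would: the job done as asked, in the order asked, and still so for the second after the job is handed in, while the arm keeps its last pose, push and grip.
It also fails if it takes over 32 s, if anything falls off the work surface, if the arm or the gripper's body presses on something with over 40 N, if the wrist force passes 120 N, or if a joint passes its speed limit or range.

## Robot

A 6-joint arm with a two-finger parallel gripper is mounted at the origin on the work surface. World frame = base frame: x ahead of the robot, y to its left, z up, the work surface at z = 0. Lengths are in m, angles in degrees, forces in N, time in s.
With the tool pointing down it reaches from about 0.4 to 0.825 m from the base axis. Payload 7 kg.
Tool frame: the origin (TCP) lies at the very end of the fingers, on their centre line; the grasp point (between the pads) lies 19 mm behind it; x points along the fingers, z is the direction in which the jaws open and shut, and the axes are right-handed (so a half turn about x gives the same grasp; the last joint's range is limited). The gripper opens to 88 mm and grips with 3 to 60 N. Pads are 19 mm wide; open, the fingers measure 130 mm over their backs; the gripper's body (78 mm by 193 mm) begins 47 mm behind the grasp point.
Start: joints at [89.043, 20.546, 0.682, 0, -70.136, -16.507], TCP at [0.203, 0.644, 0.227] pointing down, gripper open.
Joint ranges: [-176.03, 176.03], [-82.01, 121.73], [-58.28, 71.71], [-173.87, 95.51], [-174.79, -0.11], [-173.66, 173.66]. Speed limits (degrees/s): [136.94, 136.94, 172.46, 180, 180, 180].

## Interface

Orientations are given as [roll, pitch, yaw] about the fixed x, y, z axes, in that order (R = Rz(yaw) Ry(pitch) Rx(roll)).
In Python, from plant import * gives the robot as it stands.
- The arm moves only by the tool arm_command, never from a script. Its argument "commands" is one flat list of numbers, 5 for each row, row after row: the shift along the tool's x, y, z in mm, then the turn about the tool's x in degrees, then the opening in per cent of the stroke, from 0 (shut) to 100 (fully open). A call has 1 to 5 rows; each row shifts and turns the pose as measured when the row begins, along the tool's axes as they then stand; what a row does not reach is not made up. A row lasts 1/8 s, in which the tool goes at most 62.5 mm and 10.7 degrees, less where a joint would pass 70% of its speed; a pose out of reach is approached as far as the arm can. A call is refused whole if a number of a shift passes 62.5 or a number of a turn 10.7, either way. A call with a gripper value outside its range is refused whole. The fingers move at their own pace and stop on an object; the grip force is fixed at half the most. Time passes only in rows, so rows that do not move let the fingers close. It gives the time, the measured TCP pose, the force and the opening at its end, in the units of the state.
- get_obs(): the state, without advancing time (a new reading comes with each control period).
- snapshot(name): name is "scene" or "top" or "wrist"; returns a dict with "frame" (420x560x3 uint8, blue, green, red), "fov_y" (degrees; the focal length in pixels is half the picture's height over the tangent of half this angle, whatever the lens; pixels are square), "cx", "cy" (the principal point, pixels), "world_to_cam" (4x4, takes a point from world to camera coordinates). Camera axes: x right, y up, looking along -z (the intrinsics and any distortion apply to the point x, -y, -z); pixel columns grow to the right and rows downward; lengths in m; the calibration is good to about 2 mm. The wrist camera is an equidistant fisheye: a pixel r from the principal point sees the ray r / f radians off the axis. A picture is of the moment at which its call begins. There is no depth.
- close_job(): hands the job in, once; it reports no verdict.
The state is a dict: "clock": time; "joint_pos": joint angles; "qvel": joint speeds; "tau": joint torques, N m; "tool_pos": TCP position; "orientation": TCP orientation; "force": force on the tool from outside, world axes, zero at the start; "moment": the same for the moment, N m; "opening": finger opening in m.
Only numpy, scipy, OpenCV 4.12 (cv2) and the standard library are available. Lean on these libraries where they do the work, as an engineer would, in place of code of your own. Each camera call takes 0.05 s, during which the arm holds its last target. There are 200 camera calls.

## Working session

There is one attempt and no reset: what is moved stays moved. The work goes in short steps, Python scripts to look and compute and a tool call to move; the robot and the scene stay as the last step left them, time stands still between calls to the robot, and variables do not carry over. Pictures are saved under pics/ and viewed, about 8 in all and at most 12, crops included, and the job is handed in when it is done.

Besides the shell and the picture viewer there is one more tool, called by a JSON object that holds its "name" and its "arguments", one argument or row to a line. arm_command: Moves the arm, as the interface text tells. Its arguments: {"type":"object","properties":{"commands":{"type":"array"}},"required":["commands"]}

```bash
mkdir -p pics; ls; python3 - <<'E'
from plant import *
import cv2
o=get_obs();print({k:o[k] for k in("clock","tool_pos","orientation","opening","force")})
for n in("scene","top"):
    s=snapshot(n);cv2.imwrite(f"pics/{n}0.png",s["frame"]);print(n,s["fov_y"],s["cx"],s["cy"],s["world_to_cam"])
E
```

```text
pics
{'clock': 0.0, 'tool_pos': array([0.20244236, 0.64342031, 0.22564999]), 'orientation': array([   5.67294236,   89.90736263, -101.79682767]), 'opening': 0.08739872677468154, 'force': array([-0.56559543, -0.26047891,  0.48271978])}
scene 47.74835147112226 280.126011584597 209.4787291877194 [[-0.70430505  0.70981505  0.01081629  0.39786079]
 [-0.56178408 -0.56660857  0.602788    0.3280898 ]
 [ 0.43399659  0.41847021  0.79782808 -1.61866819]
 [ 0.          0.          0.          1.        ]]
top 49.531939076942095 277.5300179583023 206.56255541110448 [[ 0.11852611 -0.99294349 -0.00384639  0.01667133]
 [ 0.97096362  0.11508999  0.20972347 -0.63615675]
 [-0.20780088 -0.02859241  0.97775317 -1.23122491]
 [ 0.          0.          0.          1.        ]]
```

View pics/scene0.png

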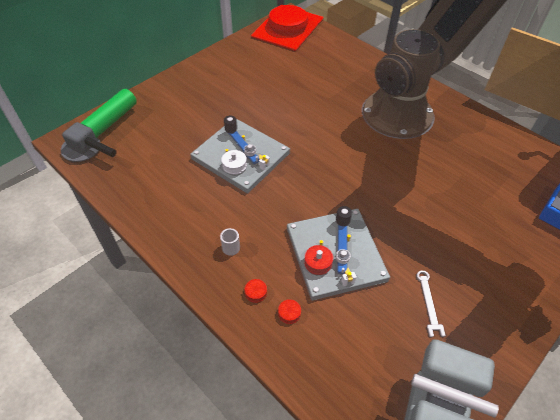

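View pics/top0.png

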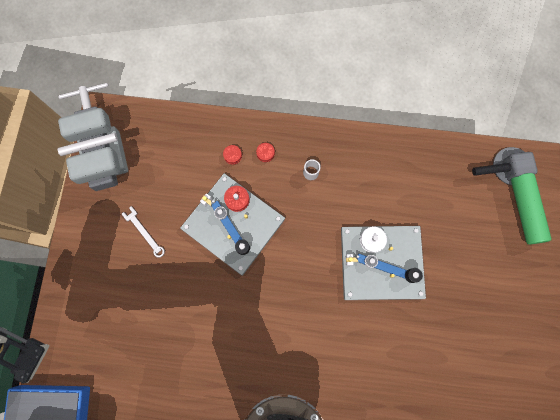

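The red pulley on a shaft is on the left unit in the top view (236,198), scene (319,259). The two red discs at (232,154) and (265,152) lie loose on the bench, and there is another on a red mat at scene (290,20). The unit's pulley fits because it sits on a shaft. I'll confirm in an enlarged crop.

```bash
cat > h.py <<'E'
import numpy as np, cv2
from plant import *
def ray(s,u,v):
    f=s["frame"].shape[0]/2/np.tan(np.radians(s["fov_y"]/2))
    M=np.array(s["world_to_cam"]);R,t=M[:3,:3],M[:3,3]
    return -R.T@t, R.T@np.array([(u-s["cx"])/f,-(v-s["cy"])/f,-1.])
def onz(s,u,v,z):
    c,d=ray(s,u,v);return (c+d*(z-c[2])/d[2])
def proj(s,p):
    f=s["frame"].shape[0]/2/np.tan(np.radians(s["fov_y"]/2))
    q=np.array(s["world_to_cam"])@np.r_[p,1];return np.array([s["cx"]-f*q[0]/q[2],s["cy"]+f*q[1]/q[2]])
def blobs(mask,x0,y0,x1,y1,amin=15):
    m=np.zeros_like(mask);m[y0:y1,x0:x1]=mask[y0:y1,x0:x1]
    n,l,st,c=cv2.connectedComponentsWithStats(m)
    return [(st[i].tolist(),c[i].round(1).tolist()) for i in range(1,n) if st[i,4]>=amin]
E
python3 - <<'E'
from h import *
t=snapshot("top");s=snapshot("scene")
for n,p,(x0,y0,x1,y1) in(("top",t,(170,140,300,285)),("scene",s,(280,195,395,330))):
    hsv=cv2.cvtColor(p["frame"],cv2.COLOR_BGR2HSV)
    print(n,"red",blobs(cv2.inRange(hsv,(0,190,90),(6,255,255))|cv2.inRange(hsv,(174,190,90),(180,255,255)),x0,y0,x1,y1,30))
    print("black",blobs(cv2.inRange(hsv,(0,0,0),(180,255,45)),x0,y0,x1,y1))
    print("blue",blobs(cv2.inRange(hsv,(100,130,60),(125,255,255)),x0,y0,x1,y1))
a=cv2.resize(t["frame"][165:285,170:295],None,fx=4,fy=4,interpolation=cv2.INTER_CUBIC)
cv2.imwrite("pics/crop.png",a)
E
```

```text
top red []
black [([241, 246, 9, 9, 18], [246.0, 251.3])]
blue [([212, 201, 8, 9, 42], [215.4, 204.8]), ([221, 216, 21, 27, 201], [230.9, 229.2])]
scene red [([305, 245, 27, 24, 428], [318.3, 257.5]), ([280, 299, 21, 25, 408], [289.5, 310.4])]
black []
blue [([338, 226, 9, 23, 170], [342.6, 237.9]), ([338, 264, 9, 8, 37], [341.7, 267.2])]
```

View pics/crop.png

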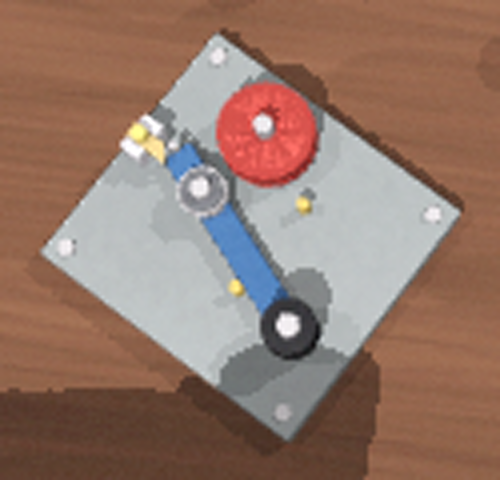

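The crop shows the red pulley (crop 266,133) on its shaft, about 25 px across. The black roller is at (289,326), the pivot cap at (200,187), and the yellow stops at (303,205) for the end and (237,287) for rest.

```bash
python3 - <<'E'
from h import *
t=snapshot("top");s=snapshot("scene")
g=lambda x,y,z:onz(t,170+(x+.5)/4-.5,165+(y+.5)/4-.5,z)
C=[g(*p,.025) for p in((218,33),(460,210),(290,438),(42,252))]
print("corners",np.round(C,4).tolist(),[round(float(np.linalg.norm(C[i]-C[i-1])),4) for i in range(4)],"centre",np.mean(C,0).round(4))
R=g(289,326,.083);print("roller",R.round(4))
for z in(.05,.063,.07):
    P=g(200,187,z);d=R-P;print("pivot",z,P.round(4),np.hypot(*d[:2]),np.degrees(np.arctan2(d[1],d[0])))
print("shaft",g(263,124,.083).round(4),"pulley",[ (g(217,133,z)-g(318,133,z))[:2].round(4).tolist() for z in(.06,.07)])
print("end post",g(303,205,.06).round(4),"rest",g(237,287,.06).round(4))
print("scene px of roller",proj(s,R))
a=cv2.resize(s["frame"][195:305,280:395],None,fx=5,fy=5,interpolation=cv2.INTER_CUBIC)
cv2.imwrite("pics/crops.png",a)
E
```

```text
corners [[0.7225, 0.2642, 0.025], [0.6097, 0.0685, 0.025], [0.4307, 0.17, 0.025], [0.5428, 0.3681, 0.025]] [0.2076, 0.2258, 0.2058, 0.2276] centre [0.5764 0.2177 0.025 ]
roller [0.5036 0.176  0.083 ]
pivot 0.05 [0.5997 0.2566 0.05  ] 0.12536583890623143 -139.9953651700024
pivot 0.063 [0.5972 0.2545 0.063 ] 0.12219959550386099 -139.99804798231034
pivot 0.07 [0.5959 0.2534 0.07  ] 0.12049469532573573 -139.9995509728983
shaft [0.6439 0.2136 0.083 ] pulley [[-0.0086, 0.0723], [-0.0085, 0.0717]]
end post [0.5935 0.18   0.06  ] rest [0.5294 0.2185 0.06  ]
scene px of roller [343.73431421 211.17797084]
```

View pics/crops.png

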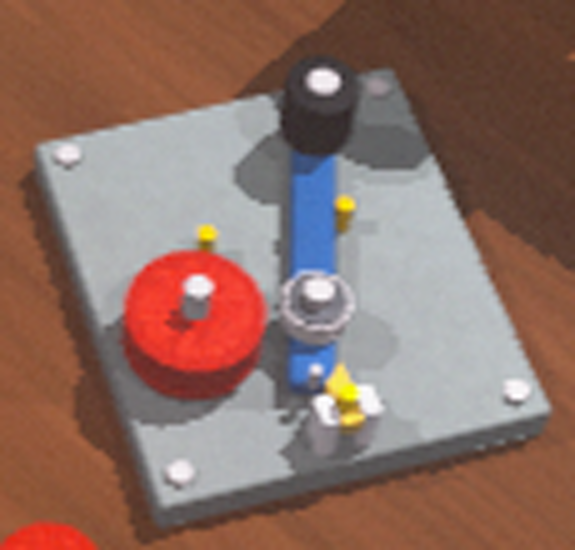

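Both views agree on the roller (predicted scene pixel 343.7,211.2; seen about 344,212). The base sides come out at 206 x 227 mm against 210 x 230, and the pulley at 72 mm across. So the target is unit a, its arm pointing at -140° from a pivot at (0.5955, 0.2531). Next I work out the moves.

```bash
cat >> h.py <<'E'
from scipy.spatial.transform import Rotation as Ro
P=np.array([.5955,.2531]);A0=-140.
def ang(p): return np.radians((np.degrees(np.arctan2(p[1]-P[1],p[0]-P[0]))-A0+180)%360-180)
def go(th,z,r=.12):
    o=get_obs();R=Ro.from_euler("xyz",o["orientation"],degrees=True).as_matrix()
    a=np.radians(A0)+th;T=np.r_[P+r*np.array([np.cos(a),np.sin(a)]),z]
    tg=np.array([-np.sin(a),np.cos(a),0])
    d=R.T@(T-o["tool_pos"])*1e3
    jt=R.T@tg;turn=np.degrees(np.arctan2(-jt[1],jt[2]));turn=(turn+90)%180-90
    print("clk %.2f"%o["clock"],"pos",o["tool_pos"].round(4),"th %.3f"%ang(o["tool_pos"]),"F",o["force"].round(1),"open %.4f"%o["opening"],"j6 %.0f"%o["joint_pos"][5])
    print("target",T.round(4),"shift",d.round(1),"turn %.1f"%turn,"toolaxes\n",R.round(3))
E
python3 -c "
from h import *
go(0,.2)"
```

```text
clk 0.30 pos [0.2025 0.6438 0.2262] th -1.481 F [ 0.5 -0.7  1. ] open 0.0879 j6 -17
target [0.5036 0.176  0.2   ] shift [ 26.4 427.6 355.9] turn -57.5 toolaxes
 [[-0.     0.954 -0.3  ]
 [-0.001 -0.3   -0.954]
 [-1.     0.     0.001]]
```

{"name": "arm_command", "arguments": {
  "commands": [0,42,35,0,100,0,42,35,0,100,0,42,35,0,100,0,42,35,0,100,0,42,35,0,100]
}}

```text
clock: 0.92
tool_pos: [0.3523, 0.41, 0.225]
orientation: [26.5, 89.9, -80.6]
force: [0.6, -0.4, -0.0]
opening: 0.0878
```

{"name": "arm_command", "arguments": {
  "commands": [0,42,35,0,100,0,42,35,0,100,0,42,35,0,100,0,42,35,0,100,0,0,0,-10,100]
}}

```text
clock: 1.55
tool_pos: [0.4758, 0.2174, 0.2266]
orientation: [105.3, 89.9, 8.2]
force: [0.0, 0.4, 0.8]
opening: 0.0877
```

{"name": "arm_command", "arguments": {
  "commands": [0,0,0,-10,100,0,0,0,-10,100,0,0,0,-10,100,0,0,0,-10,100,0,0,0,-7,100]
}}

```text
clock: 2.17
tool_pos: [0.4763, 0.2155, 0.227]
orientation: [71.6, 89.8, 22.9]
force: [0.5, 0.3, 0.4]
opening: 0.0876
```

```bash
python3 -c "
from h import *
go(0,.12)"
```

```text
clk 2.17 pos [0.4763 0.2155 0.227 ] th -0.393 F [0.5 0.3 0.4] open 0.0876 j6 85
target [0.5036 0.176  0.12  ] shift [107.   -5.9  47.6] turn 1.3 toolaxes
 [[ 0.003  0.751  0.66 ]
 [ 0.001  0.66  -0.751]
 [-1.     0.003  0.001]]
```

{"name": "arm_command", "arguments": {
  "commands": [0,-3,24,0,100,0,-3,24,0,100,50,0,0,0,100,50,0,0,0,100,0,0,0,0,100]
}}

```text
clock: 2.8
tool_pos: [0.5056, 0.175, 0.1267]
orientation: [78.3, 89.6, 29.7]
force: [0.3, -0.3, -0.1]
opening: 0.088
```

```bash
python3 -c "
from h import *
go(0,.054)
w=snapshot('wrist');s=snapshot('scene')
a=cv2.resize(s['frame'][130:310,270:410],None,fx=3,fy=3,interpolation=cv2.INTER_CUBIC)
b=cv2.resize(w['frame'],None,fx=.675,fy=.675) if 0 else w['frame']
c=np.zeros((540,980,3),np.uint8);c[:540,:420]=a;c[:420,420:]=b
cv2.imwrite('pics/near.png',cv2.resize(c,(798,440)))
"
```

```text
clk 2.80 pos [0.5056 0.175  0.1267] th 0.017 F [ 0.3 -0.3 -0.1] open 0.0880 j6 91
target [0.5036 0.176  0.054 ] shift [72.7 -1.4 -2.2] turn 1.4 toolaxes
 [[ 0.006  0.75   0.662]
 [ 0.003  0.662 -0.75 ]
 [-1.     0.007  0.001]]
```

View pics/near.png

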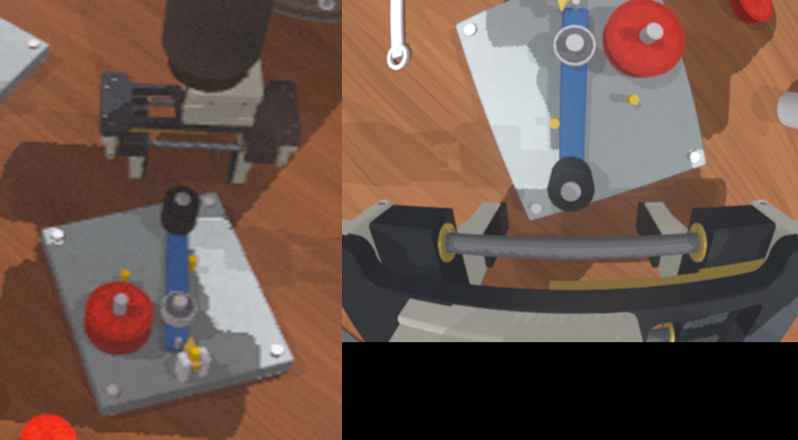

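The roller, at wrist-panel (571,185), sits midway between the two fingers, and the path down is clear. Descending.

{"name": "arm_command", "arguments": {
  "commands": [24,0,-1,1,100,24,0,-1,0,100,20,0,0,0,100,4,0,0,0,100,0,0,0,0,100]
}}

```text
clock: 3.52
tool_pos: [0.5158, 0.185, 0.07]
orientation: [81.0, 88.0, 31.7]
force: [-0.1, -0.8, 1.3]
opening: 0.0876
```

```bash
python3 -c "
from h import *
go(0,.054)"
```

```text
clk 3.52 pos [0.5158 0.185  0.07  ] th 0.008 F [-0.1 -0.8  1.3] open 0.0876 j6 90
target [0.5036 0.176  0.054 ] shift [ 15.5 -15.7  -1.1] turn 0.7 toolaxes
 [[ 0.029  0.758  0.652]
 [ 0.018  0.652 -0.758]
 [-0.999  0.034  0.005]]
```

{"name": "arm_command", "arguments": {
  "commands": [0,-10,0,0,100,0,-5,0,0,100]
}}

```text
clock: 3.78
tool_pos: [0.5048, 0.1756, 0.0717]
orientation: [81.5, 87.8, 32.2]
force: [0.7, -0.3, 0.2]
opening: 0.0875
```

```bash
python3 -c "
from h import *
print(get_obs()['joint_pos'].round(1))
go(0,.054)"
```

```text
[ 40.4  15.2 -30.3   0.5 -42.3  89.9]
clk 3.77 pos [0.5048 0.1756 0.0717] th 0.009 F [ 0.7 -0.3  0.2] open 0.0875 j6 90
target [0.5036 0.176  0.054 ] shift [17.7 -1.4 -1.2] turn 0.7 toolaxes
 [[ 0.032  0.757  0.652]
 [ 0.02   0.652 -0.758]
 [-0.999  0.037  0.006]]
```

{"name": "arm_command", "arguments": {
  "commands": [6,-1,0,0,100,6,-1,-1,0,100,4,-1,0,0,100,2,0,0,0,100,0,0,0,0,100]
}}

```text
clock: 4.4
tool_pos: [0.5021, 0.1744, 0.0526]
orientation: [81.4, 87.8, 32.1]
force: [0.3, 0.5, -0.1]
opening: 0.0876
```

```bash
python3 -c "
from h import *
go(0,.054)"
```

```text
clk 4.40 pos [0.5021 0.1744 0.0526] th 0.002 F [ 0.3  0.5 -0.1] open 0.0876 j6 90
target [0.5036 0.176  0.054 ] shift [-1.3  2.2 -0.2] turn 0.7 toolaxes
 [[ 0.032  0.758  0.652]
 [ 0.02   0.652 -0.758]
 [-0.999  0.037  0.006]]
```

{"name": "arm_command", "arguments": {
  "commands": [-1,2,0,0,50,0,0,0,0,0,0,0,0,0,0,0,0,0,0,0,0,0,0,0,0]
}}

```text
clock: 5.03
tool_pos: [0.5041, 0.1761, 0.0541]
orientation: [81.4, 87.8, 32.1]
force: [0.3, 0.4, -0.6]
opening: 0.0433
```

{"name": "arm_command", "arguments": {
  "commands": [0,0,0,0,0,0,0,0,0,0,0,0,0,0,0]
}}

```text
clock: 5.4
tool_pos: [0.5045, 0.1755, 0.0541]
orientation: [80.3, 87.8, 31.0]
force: [0.2, -0.1, -0.6]
opening: 0.0399
```

```bash
python3 -c "
from h import *
go(0.1,.053)"
```

```text
clk 5.40 pos [0.5045 0.1755 0.0541] th 0.008 F [ 0.2 -0.1 -0.6] open 0.0399 j6 90
target [0.5117 0.1672 0.053 ] shift [ 1.2 -0.  11. ] turn -5.0 toolaxes
 [[ 0.033  0.757  0.652]
 [ 0.02   0.652 -0.758]
 [-0.999  0.038  0.006]]
```

Pinched: the opening is 39.9 mm, which matches the 40 mm roller. Now I swing the arm along its arc.

{"name": "arm_command", "arguments": {
  "commands": [0,0,6,-3,0,0,0,6,-3,0,0,0,6,-3,0,0,0,6,-3,0]
}}

```text
clock: 5.9
tool_pos: [0.5205, 0.1594, 0.054]
orientation: [73.2, 87.8, 35.9]
force: [-1.2, 2.5, 0.5]
opening: 0.0391
```

```bash
python3 -c "
from h import *
go(0.3,.054)"
```

```text
clk 5.90 pos [0.5205 0.1594 0.054 ] th 0.198 F [-1.2  2.5  0.5] open 0.0391 j6 105
target [0.5305 0.1522 0.054 ] shift [ 0.1  0.4 12.3] turn -4.4 toolaxes
 [[ 0.031  0.605  0.796]
 [ 0.023  0.795 -0.606]
 [-0.999  0.037  0.011]]
```

{"name": "arm_command", "arguments": {
  "commands": [0,0,6,-2.5,0,0,0,6,-2.5,0,0,0,6,-3,0,0,0,6,-3,0]
}}

```text
clock: 6.4
tool_pos: [0.5383, 0.147, 0.0539]
orientation: [69.6, 87.8, 43.2]
force: [-1.7, 1.7, 1.9]
opening: 0.0391
```

```bash
python3 -c "
from h import *
go(0.5,.054)"
```

```text
clk 6.40 pos [0.5383 0.147  0.0539] th 0.378 F [-1.7  1.7  1.9] open 0.0391 j6 119
target [0.5518 0.1413 0.054 ] shift [ 0.2  0.9 14.6] turn -5.0 toolaxes
 [[ 0.027  0.443  0.896]
 [ 0.026  0.896 -0.444]
 [-0.999  0.035  0.013]]
```

{"name": "arm_command", "arguments": {
  "commands": [0,0,6,-2.5,0,0,0,6,-2.5,0,0,0.5,4,-1,0,0,0,0,0,0,0,0,0,0,0]
}}

```text
clock: 7.02
tool_pos: [0.5495, 0.1415, 0.0539]
orientation: [73.2, 88.0, 52.7]
force: [-3.5, 1.7, 2.4]
opening: 0.0396
```

```bash
python3 -c "
from h import *
go(0.51,.054)
t=snapshot('top');s=snapshot('scene');w=snapshot('wrist')
a=cv2.resize(t['frame'][165:285,170:295],None,fx=3,fy=3,interpolation=cv2.INTER_CUBIC)
b=cv2.resize(s['frame'][195:305,290:395],None,fx=3,fy=3,interpolation=cv2.INTER_CUBIC)
c=np.zeros((360+315,800,3),np.uint8);c[:360,:375]=a;c[360:,:315]=b
w=w['frame'][:320,60:485];c[:320,375:]=w[:,:425]
cv2.imwrite('pics/hold.png',cv2.resize(c,(711,600)))
"
```

```text
clk 7.03 pos [0.5495 0.1415 0.0539] th 0.482 F [-3.5  1.7  2.4] open 0.0396 j6 126
target [0.5529 0.1409 0.054 ] shift [-0.   0.7  3.4] turn 0.2 toolaxes
 [[ 0.021  0.351  0.936]
 [ 0.028  0.936 -0.351]
 [-0.999  0.033  0.01 ]]Traceback (most recent call last):
  File "<string>", line 7, in <module>
    c=np.zeros((360+315,800,3),np.uint8);c[:360,:375]=a;c[360:,:315]=b
                                                        ~^^^^^^^^^^^
ValueError: could not broadcast input array from shape (330,315,3) into shape (315,315,3)
```

```bash
python3 -c "
from h import *
go(0.51,.054)
t=snapshot('top');s=snapshot('scene');w=snapshot('wrist')
a=cv2.resize(t['frame'][175:275,170:295],(375,300),interpolation=cv2.INTER_CUBIC)
b=cv2.resize(s['frame'][205:305,285:400],(345,300),interpolation=cv2.INTER_CUBIC)
c=np.zeros((600,800,3),np.uint8);c[:300,:375]=a;c[300:,:345]=b
c[:420,375:]=w['frame'][:,60:485]
cv2.imwrite('pics/hold.png',c)
"
```

```text
clk 7.17 pos [0.5497 0.1414 0.0539] th 0.484 F [-3.6  2.1  3. ] open 0.0392 j6 126
target [0.5529 0.1409 0.054 ] shift [-0.   0.7  3.2] turn 0.3 toolaxes
 [[ 0.021  0.35   0.936]
 [ 0.027  0.936 -0.351]
 [-0.999  0.033  0.01 ]]
```

View pics/hold.png

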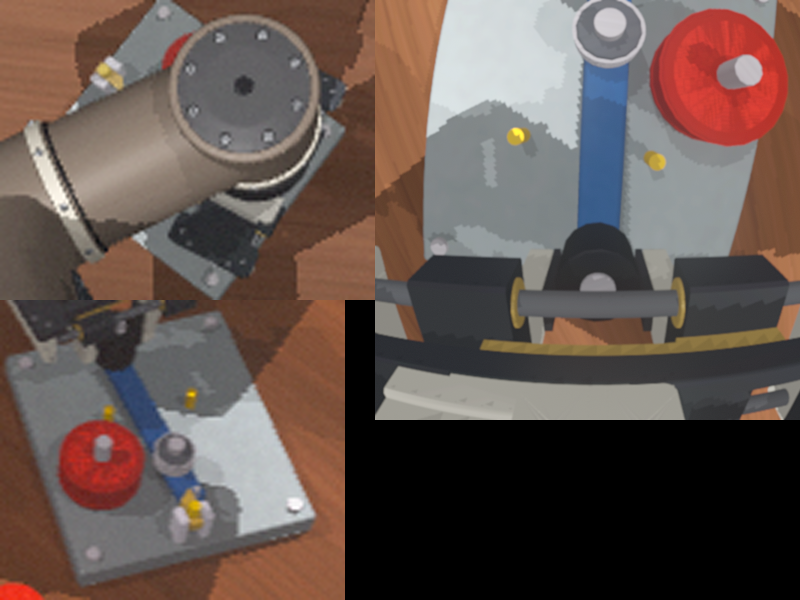

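The wrist view shows the roller pinched and the arm between its two posts. I check the arm angle and the pawl knob against the first pictures, independently of the TCP.

```bash
python3 - <<'E'
from h import *
s=snapshot('scene');o=get_obs();print(o["force"].round(1),o["moment"].round(2))
for nm,f in(("before",cv2.imread("pics/scene0.png")),("now",s["frame"])):
    hsv=cv2.cvtColor(f,cv2.COLOR_BGR2HSV)
    m=cv2.inRange(hsv,(100,130,60),(125,255,255));k=np.zeros_like(m);k[222:252,300:375]=255
    ys,xs=np.nonzero(m&k)
    p=np.array([onz(s,x,y,.043)[:2] for x,y in zip(xs,ys)])
    vx,vy,x0,y0=cv2.fitLine(p.astype(np.float32),cv2.DIST_HUBER,0,.001,.001).ravel()
    if vx>0: vx,vy=-vx,-vy
    print(nm,len(p),"arm dir deg",np.degrees(np.arctan2(vy,vx)))
    y=blobs(cv2.inRange(hsv,(18,120,90),(35,255,255)),290,200,395,300,3)
    for b in y: print("  yellow",b, onz(s,*b[1],.06).round(4))
a=[cv2.resize(f[250:295,320:370],(400,360),interpolation=cv2.INTER_CUBIC) for f in(cv2.imread("pics/scene0.png"),s["frame"])]
cv2.imwrite("pics/pawl.png",np.hstack(a))
E
```

```text
[-4.   2.8  3.7] [ 0.89  1.53 -0.5 ]
before 177 arm dir deg -141.98216
  yellow ([347, 234, 4, 7, 17], [348.4, 236.4]) [0.543  0.2286 0.06  ]
  yellow ([320, 240, 3, 5, 12], [320.8, 241.9]) [0.607  0.1892 0.06  ]
  yellow ([345, 269, 8, 12, 50], [348.6, 274.6]) [0.6301 0.3018 0.06  ]
now 125 arm dir deg -115.04723
  yellow ([316, 208, 3, 1, 3], [317.0, 208.0]) [0.532  0.1082 0.06  ]
  yellow ([347, 235, 4, 6, 20], [348.2, 237.3]) [0.5455 0.2301 0.06  ]
  yellow ([320, 240, 3, 5, 14], [320.9, 242.1]) [0.6073 0.1898 0.06  ]
  yellow ([345, 269, 7, 12, 46], [348.7, 274.5]) [0.6297 0.3018 0.06  ]
```

View pics/pawl.png

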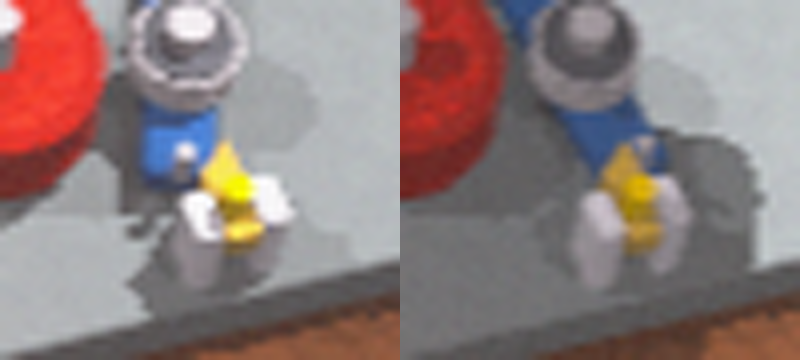

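The pictures give 0.470 rad swung and the TCP gives 0.484. The pawl knob is back at its starting place with the tooth past it, so it has dropped in. I add a little margin and let it settle.

{"name": "arm_command", "arguments": {
  "commands": [0,0.5,4,-0.5,0,0,0,0,0,0,0,0,0,0,0,0,0,0,0,0,0,0,0,0,0]
}}

```text
clock: 8.0
tool_pos: [0.5512, 0.1407, 0.0539]
orientation: [76.0, 88.2, 56.2]
force: [-4.3, 2.2, 3.6]
opening: 0.0392
```

{"name": "arm_command", "arguments": {
  "commands": [0,0,0,0,0,0,0,0,0,0,0,0,0,0,0,0,0,0,0,0,0,0,0,0,0]
}}

```text
clock: 8.62
tool_pos: [0.5512, 0.1407, 0.0539]
orientation: [76.0, 88.2, 56.2]
force: [-4.4, 2.2, 3.9]
opening: 0.0395
```

```bash
python3 - <<'E'
from h import *
go(.51,.054)
s=snapshot('scene');f=s["frame"];hsv=cv2.cvtColor(f,cv2.COLOR_BGR2HSV)
m=cv2.inRange(hsv,(100,130,60),(125,255,255));k=np.zeros_like(m);k[222:252,300:375]=255
ys,xs=np.nonzero(m&k);p=np.array([onz(s,x,y,.043)[:2] for x,y in zip(xs,ys)])
vx,vy,_,_=cv2.fitLine(p.astype(np.float32),cv2.DIST_HUBER,0,.001,.001).ravel()
d=np.degrees(np.arctan2(vy,vx));d=d-180 if d>0 else d;print(d,np.radians(d+141.98))
print(blobs(cv2.inRange(hsv,(18,120,90),(35,255,255)),340,260,360,290,3))
E
```

```text
clk 8.62 pos [0.5512 0.1407 0.0539] th 0.498 F [-4.4  2.2  3.9] open 0.0395 j6 127
target [0.5529 0.1409 0.054 ] shift [-0.   0.8  1.5] turn 1.0 toolaxes
 [[ 0.018  0.338  0.941]
 [ 0.026  0.94  -0.339]
 [-0.999  0.031  0.008]]
-113.458145 0.4978002
[([345, 269, 7, 12, 48], [348.8, 274.4])]
```

```bash
python3 -c "
from plant import *
print(close_job())"
```

```text
the job is handed in; nothing more can be done
None
```

I pinched the black roller on unit a (the one with the red pulley), swung its tensioner arm past the click, and handed the job in at 8.6 s while still holding it there.

**Last checks that agreed:**
- **Arm angle:** it measured 0.498 rad both from the tool position and from the scene camera. That is past the click at 0.43 and short of the end stop at 0.66.
- **Pawl:** its knob was back at its starting place with the tooth past it, so it had dropped in.
- **Grip:** the opening stayed at about 39.5 mm on the 40 mm roller, and the pose did not move over the last 0.6 s.

**Checks that disagreed:**
- **Force:** the wrist read only about 5 N level and 4 N upward, while the spring should give about 10 N. I left this unexplained; the arm stood well beyond the pawl's catch at 0.38, so the fingers and not the pawl should be bearing the spring.
- **Tool tilt:** the tool tilted about 2° on the way down and I left it that way.

The moves were planned clear of the other unit, the pulleys, the pipe and the wrench. I did not take a separate final picture of all of them.

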